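# Set out the fitting kit on the bench mat

### The arm

A 6-joint arm with a two-finger parallel gripper is mounted at the origin on a cart in front of the work surface, level with it; the furniture and walls round the work are solid. World frame = base frame: x ahead of the robot, y to its left, z up, the work surface at z = 0. Lengths are in m, angles in rad, forces in N, time in s.
With the tool pointing down it reaches from about 0.275 to 0.875 m from the base axis. Payload 12.5 kg.
Tool frame: the origin (TCP) lies at the very end of the fingers, on their centre line; the grasp point (between the pads) lies 19 mm behind it; z points along the fingers, y is the line along which they close (so a half turn about z gives the same grasp; the last joint's range is limited). The gripper opens to 85 mm and grips with 20 to 120 N. Pads are 22 mm wide; open, the fingers measure 114 mm over their backs; the gripper's body (76 mm by 85 mm) begins 54 mm behind the grasp point. The pads swing forward as they close: fully open they stand 13 mm farther back than shut.
Start: joints at [-1.316, 0.351, 1.652, -0, 1.139, -0.085], TCP at [0.183, -0.519, 0.231] pointing down, gripper open.
Joint ranges: [-2.75, 2.75], [-0.79, 2.1], [0.01, 2.65], [-1.57, 4.71], [0.07, 3.14], [-2.87, 2.87]. Speed limits (rad/s): [2.22, 2.22, 2.79, 3.14, 3.14, 3.14].

### API

Orientations are given as a rotation vector (axis times angle).
In Python, from bench import status, vision, finish_job gives the robot as it stands. The module is installed in compiled form; this text tells all that it offers.
- The arm moves only by the tool play_rows, never from a script. Its argument "plan" is a list of rows, each an object of numbers: "jaw": the opening, from 0 (shut) to 1 (fully open); "dx", "dy", "dz": the shift along the tool's x, y, z in m; "twist": the turn about the tool's z in degrees. In form: [{"jaw": .., "dx": .., "dy": .., "dz": .., "twist": ..}, ...]. A call has 1 to 12 rows; each row shifts and turns the commanded pose from where the row before left it, along the tool's axes as they then stand; what a row does not reach is not made up. A row lasts 1/12 s, in which the tool goes at most 41.7 mm and 7.16 degrees, less where a joint would pass 70% of its speed; a pose out of reach is approached as far as the arm can. A call with a gripper value outside its range is refused whole. The fingers move at their own pace and stop on an object; "force" is the grip in N (left out, the last holds). Time passes only in rows, so rows that do not move let the fingers close. It gives the time, the measured TCP pose, the force, the opening and the grip force at its end, in the units of the state.
- status.get_obs(): the state, without advancing time (a new reading comes with each control period).
- vision.get_image(name): name is "side" or "top"; returns a dict with "frame" (420x560x3 uint8, red, green, blue), "z_map" (420x560 float32, m along the optical axis (not along the pixel's ray), 0 where there is no reading), "mtx" (3x3 intrinsics, pixels), "world_from_camera" (4x4, takes a point from camera to world coordinates). Camera axes: x right, y down, z forward; pixel columns grow to the right and rows downward; lengths in m; the calibration is good to about 2 mm. A picture is of the moment at which its call begins.
- finish_job(): hands the job in; it is judged then, once.
The state is a dict: "t": time; "joint_pos": joint angles; "qd": joint speeds; "joint_efforts": joint torques, N m; "tool_pos": TCP position; "tcp_rot": TCP orientation; "ft_force": force on the tool from outside, world axes, zero at the start; "moment": the same for the moment, N m; "finger_gap": finger opening in m; "gripper_force": force on a finger pad.
Only numpy, scipy, OpenCV 4.12 (cv2) and the standard library are available. Lean on these libraries where they do the work, as an engineer would, in place of code of your own. Each camera call takes 0.05 s, during which the arm holds its last target. There are 200 camera calls.

### The job

Set out the kit for the next fitting job on the dark mat: stand the blue-capped bottle upright on the middle of the blue disc and the red-capped bottle upright on the middle of the red disc, and lay the carton of screws flat midway between the two discs, its long side along the mat. Lay the black power adapter flat on the middle of the carton's top, its long side the same way as the carton's; knock no bottle over, and leave the tins and the jar where they stand.

Things in the scene. Friction and masses are not known exactly. Their poses are not given: they have to be found in the camera images.
- blue_bottle_mid (a point): Small white round bottle with a blue screw cap, 45 mm across, 81 mm tall, standing loose; the point is at its centre, 40.5 mm above its foot, z up along the bottle.
- red_bottle_mid (a point): Small white bottle with a tall rounded red cap, oval, 36 mm along its x, 42 mm along its y, 106 mm tall, standing loose; the point is at its centre, 53 mm above its foot, z up.
- carton_mid (a point): Closed pale cardboard carton of screws with an orange band, 48 mm along its x, 76 mm along its y (long side), 45 mm tall, flat top, loose; the point is at its centre, 22.5 mm above its underside, z up.
- adapter_mid (a point): Plain black power adapter brick without cable, 44 mm along its x, 70 mm along its y (long side), 30 mm tall, flat, loose; the point is at its centre, 15 mm above its underside, z up.
- mat_mid (a point): Fixed dark rubber strip mat, 120 mm along its x, 340 mm along its y (long side), 3 mm thick (thin grey edge line rising about 1 mm more), flat on the bench; the point is at the middle of its top, exactly half-way between the two coloured discs, z up.
- blue_disc_mid (a point): Fixed blue disc, 84 mm across, 2 mm thick, lying on one end of the mat, its centre 115 mm from the mat's middle along the mat's long axis; the point is at the middle of its top, 5 mm above the bench.
- red_disc_mid (a point): Fixed red disc, 84 mm across, 2 mm thick, lying on the other end of the mat, its centre 115 mm from the mat's middle; the point is at the middle of its top, 5 mm above the bench.
- stain_tin_mid (a point): Bystander, loose: tin with a green-and-white label and a brownish top, 75 mm across, 110 mm tall; the point is at its centre, 55 mm up. Not to be moved.
- black_tin_mid (a point): Bystander, loose: low tin with a black label and metal lid, 74 mm across, 66 mm tall; the point is at its centre, 33 mm up. Not to be moved.
- jar_mid (a point): Bystander, loose: clear jar with a gold-yellow lid, 72 mm across, 108 mm tall; the point is at its centre, 54 mm up. Not to be moved.
Not all that is in view belongs to the job. What is meant by the part that bears blue_disc_mid is not grey or turquoise, and is the larger of those in its own colour.

How it is judged:
By the outcome, as a careful person would: the job done as asked, in the order asked, and still so for the second after the job is handed in, with the robot touching nothing.
It also fails if it takes over 112 s, if anything falls off the work surface, if the arm or the gripper's body presses on something with over 40 N, if the wrist force passes 120 N, or if a joint passes its speed limit or range.

## Working session

There is one attempt and no reset: what is moved stays moved. The work goes in short steps, Python scripts to look and compute and a tool call to move; the robot and the scene stay as the last step left them, time stands still between calls to the robot, and variables do not carry over. Pictures are saved under pics/ and viewed, at most 14 in all, crops included, and the job is handed in when it is done.

Besides the shell and the picture viewer there is one more tool, called after "Call:" by a JSON object that holds its "api" and its "payload", one argument or row to a line. play_rows: Moves the arm, as the interface text tells. Its arguments: {"type":"object","properties":{"plan":{"type":"array"},"force":{"type":"number"}},"required":["plan"]}

```bash
mkdir -p pics; cat > h.py <<'E'
import numpy as np, cv2
from bench import status, vision
def grab(n,save=None):
    d=vision.get_image(n)
    if save: cv2.imwrite('pics/'+save,d['frame'][:,:,::-1])
    return d
def pts(d):
    z=d['z_map'].astype(float);K=d['mtx'];v,u=np.mgrid[:z.shape[0],:z.shape[1]]
    P=np.stack([(u-K[0,2])/K[0,0]*z,(v-K[1,2])/K[1,1]*z,z],-1)
    T=d['world_from_camera'];W=P@T[:3,:3].T+T[:3,3];W[z==0]=np.nan
    return W
def ray(d,u,v,h):
    K=d['mtx'];T=d['world_from_camera'];r=T[:3,:3]@np.array([(u-K[0,2])/K[0,0],(v-K[1,2])/K[1,1],1]);c=T[:3,3]
    return c+r*(h-c[2])/r[2]
E
python3 - <<'E'
from h import *
for n in('side','top'):
    d=grab(n,n+'0.png');print(n,d['mtx'].round(1).tolist(),d['world_from_camera'].round(3).tolist());np.save(n+'0.npy',d,allow_pickle=True)
s=status.get_obs();print({k:np.round(v,3).tolist() for k,v in s.items()})
E
```

```text
side [[527.5, 0.0, 280.8], [0.0, 527.5, 204.3], [0.0, 0.0, 1.0]] [[-0.907, -0.215, 0.363, -0.036], [-0.422, 0.447, -0.789, 1.199], [0.007, -0.868, -0.496, 0.804], [0.0, 0.0, 0.0, 1.0]]
top [[387.2, 0.0, 283.2], [0.0, 387.2, 214.3], [0.0, 0.0, 1.0]] [[0.017, -0.983, 0.18, 0.349], [-0.999, -0.011, 0.033, 0.015], [-0.03, -0.181, -0.983, 1.015], [0.0, 0.0, 0.0, 1.0]]
{'t': 0.1, 'joint_pos': [-1.316, 0.351, 1.652, -0.0, 1.139, -0.085], 'qd': [0.0, 0.0, -0.003, 0.001, -0.0, 0.0], 'joint_efforts': [0.002, -50.683, -29.188, -0.0, 0.003, 0.0], 'tool_pos': [0.183, -0.518, 0.231], 'tcp_rot': [-3.095, -0.531, 0.0], 'ft_force': [0.479, 0.615, -0.166], 'moment': [-0.025, 0.078, 0.056], 'gripper_force': 0.0, 'finger_gap': 0.086}
```

View pics/top0.png

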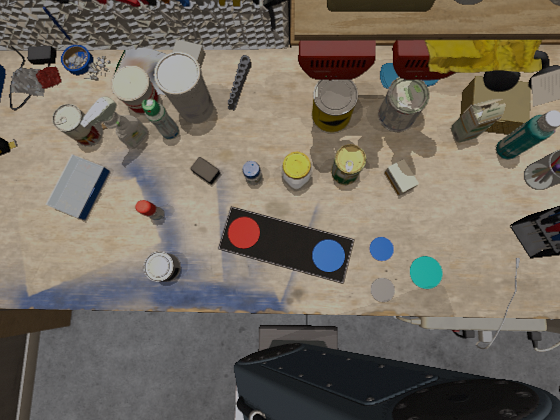

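View pics/side0.png

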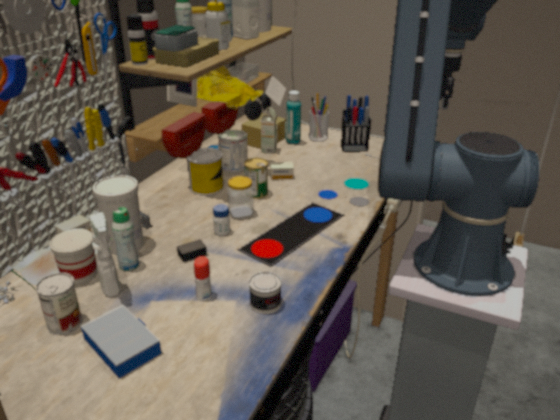

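The top view shows the mat with the red disc at (244,233) and the large blue disc at (328,256). The blue bottle is at (251,171), the red bottle at (147,208), the adapter at (206,170) and the carton at (401,178). The bystanders are the jar (296,168), the stain tin (349,163) and the black tin (161,266). The smaller blue disc at (381,248) and the turquoise and grey ones are decoys.

```bash
cat > m.py <<'E'
from h import *
def comp(mask,seed):
    n,l,st,c=cv2.connectedComponentsWithStats(mask.astype(np.uint8)); return l==l[seed[1],seed[0]] if mask[seed[1],seed[0]] else None
def rect(xy):
    (c,s,a)=cv2.minAreaRect((xy*1000).astype(np.float32)); return np.round(c,1),np.round(s,1),round(a,1)
E
python3 - <<'E'
from m import *
d=np.load('top0.npy',allow_pickle=True).item();W=pts(d);f=d['frame'].astype(int);hsv=cv2.cvtColor(d['frame'],cv2.COLOR_RGB2HSV)
z=W[...,2]
def box(u0,v0,u1,v1):
    m=np.zeros(z.shape,bool);m[v0:v1,u0:u1]=1;return m
for n,b in dict(blue=(232,150,272,195),red=(125,190,170,230),carton=(380,155,425,200),adapter=(185,150,225,190),jar=(275,145,317,195),stain=(328,138,372,190),btin=(138,245,185,290)).items():
    m=box(*b)&(z>0.012); h=np.nanpercentile(z[m],97)
    t=m&(z>h-0.008); print(n,'h',h.round(4),'top',rect(W[t][:,:2]),'mean',W[t][:,:2].mean(0).round(4),t.sum(),'all',rect(W[m][:,:2]))
H,S,V=[hsv[...,i].astype(int) for i in range(3)]
for n,s in dict(red=(244,233),blue=(328,256),small=(381,248)).items():
    hh=H[s[1],s[0]];m=(abs((H-hh+90)%180-90)<10)&(S>130);c=comp(m,s);v,u=np.nonzero(c)
    (cc,ax,a)=cv2.minAreaRect(np.stack([u,v],1).astype(np.float32))
    print(n,c.sum(),ray(d,u.mean(),v.mean(),.005).round(4),ax,2*np.sqrt(c.sum()/np.pi)*.0026, np.nanmedian(z[c]))
# mat
m=(V<80)&box(210,195,365,290);k=cv2.connectedComponentsWithStats(m.astype(np.uint8));i=1+k[2][1:,4].argmax();v,u=np.nonzero(k[1]==i)
print('mat',rect(np.array([ray(d,a,b,.003)[:2] for a,b in zip(u,v)])))
big=cv2.resize(d['frame'][130:290,120:430],(800,413),interpolation=cv2.INTER_CUBIC);cv2.imwrite('pics/crop.png',big[:,:,::-1])
E
```

```text
blue h 0.0839 top (array([635.7, 129.1]), array([40.5, 40.4]), 0.4) mean [0.6358 0.1292] 224 all (array([635., 129.]), array([43.6, 43.6]), 72.7)
red h 0.1068 top (array([533.2, 386.7]), array([30.4, 35. ]), 2.8) mean [0.5322 0.3867] 154 all (array([531.4, 386.9]), array([34.4, 37. ]), 45.3)
carton h 0.0482 top (array([ 632.4, -259.6]), array([76. , 48.9]), 28.6) mean [ 0.6319 -0.2593] 554 all (array([ 632.3, -259.5]), array([76.3, 51.1]), 29.1)
adapter h 0.0331 top (array([649.9, 260.1]), array([70.3, 43.6]), 54.9) mean [0.6491 0.2593] 399 all (array([649.7, 260.1]), array([70.5, 44.2]), 54.7)
jar h 0.11 top (array([638.8,  14.5]), array([66.8, 66.1]), 0.4) mean [0.6382 0.0147] 601 all (array([638.2,  14.2]), array([70.1, 71.4]), 43.7)
stain h 0.1105 top (array([ 654.6, -115.4]), array([73.1, 73. ]), 86.0) mean [ 0.6548 -0.1162] 717 all (array([ 654.1, -115.3]), array([73.1, 74.1]), 86.2)
btin h 0.0685 top (array([389.8, 350.9]), array([72.6, 72.6]), 79.7) mean [0.39   0.3514] 640 all (array([390.3, 350.5]), array([73.1, 72.3]), 1.1)
red 840 [0.4848 0.1528 0.005 ] (32.0, 32.0) 0.08502919163924909 0.004831292304796175
blue 861 [ 0.4273 -0.0698  0.005 ] (32.0, 32.0) 0.08608549539030806 0.0048736014188528465
small 430 [ 0.447  -0.2068  0.005 ] (23.0, 22.0) 0.06083627789926148 0.001216240700977922
mat (array([455.8,  42.4]), array([335.5, 119.9]), 75.7)
```

View pics/crop.png

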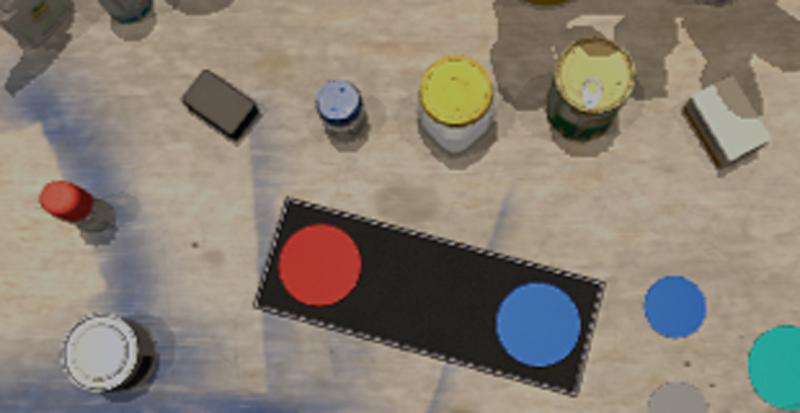

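The sizes and heights I measured match the given ones: the disc spacing is 0.230 m and the mat yaw is about 75.6°. I'll twist first to line the tool up with the world axes.

Call:
{"api": "play_rows", "payload": {
  "plan": [
    {"jaw": 1,"twist": -7.06},
    {"jaw": 1,"twist": -7.06},
    {"jaw": 1,"twist": -7.06},
    {"jaw": 1,"twist": -7.06},
    {"jaw": 1,"twist": -7.06},
    {"jaw": 1,"twist": -7.06},
    {"jaw": 1,"twist": -7.06},
    {"jaw": 1,"twist": -7.06},
    {"jaw": 1,"twist": -7.06},
    {"jaw": 1,"twist": -7.06},
    {"jaw": 1},
    {"jaw": 1}
  ],
  "force": 40
}}

```text
invalid input
```

Call:
{"api": "play_rows", "payload": {
  "plan": [
    {"jaw": 1,"dx": 0,"dy": 0,"dz": 0,"twist": -7.06},
    {"jaw": 1,"dx": 0,"dy": 0,"dz": 0,"twist": -7.06},
    {"jaw": 1,"dx": 0,"dy": 0,"dz": 0,"twist": -7.06},
    {"jaw": 1,"dx": 0,"dy": 0,"dz": 0,"twist": -7.06},
    {"jaw": 1,"dx": 0,"dy": 0,"dz": 0,"twist": -7.06},
    {"jaw": 1,"dx": 0,"dy": 0,"dz": 0,"twist": -7.06},
    {"jaw": 1,"dx": 0,"dy": 0,"dz": 0,"twist": -7.06},
    {"jaw": 1,"dx": 0,"dy": 0,"dz": 0,"twist": -7.06},
    {"jaw": 1,"dx": 0,"dy": 0,"dz": 0,"twist": -7.06},
    {"jaw": 1,"dx": 0,"dy": 0,"dz": 0,"twist": -7.06},
    {"jaw": 1,"dx": 0,"dy": 0,"dz": 0,"twist": 0}
  ],
  "force": 40
}}

```text
t: 1.02
tool_pos: [0.1833, -0.5184, 0.231]
tcp_rot: [-2.213, -2.229, -0.001]
ft_force: [-0.4, -0.5, 0.1]
finger_gap: 0.0855
gripper_force: 0.0
```

Call:
{"api": "play_rows", "payload": {
  "plan": [
    {"jaw": 1,"dx": 0.032,"dy": 0.0225,"dz": 0,"twist": 0},
    {"jaw": 1,"dx": 0.032,"dy": 0.0225,"dz": 0,"twist": 0},
    {"jaw": 1,"dx": 0.032,"dy": 0.0225,"dz": 0,"twist": 0},
    {"jaw": 1,"dx": 0.032,"dy": 0.0225,"dz": 0,"twist": 0},
    {"jaw": 1,"dx": 0.032,"dy": 0.0225,"dz": 0,"twist": 0},
    {"jaw": 1,"dx": 0.032,"dy": 0.0225,"dz": 0,"twist": 0},
    {"jaw": 1,"dx": 0.032,"dy": 0.0225,"dz": 0,"twist": 0},
    {"jaw": 1,"dx": 0.032,"dy": 0.0225,"dz": 0,"twist": 0},
    {"jaw": 1,"dx": 0.032,"dy": 0.0225,"dz": 0,"twist": 0},
    {"jaw": 1,"dx": 0.032,"dy": 0.0225,"dz": 0,"twist": 0},
    {"jaw": 1,"dx": 0.032,"dy": 0.0225,"dz": 0,"twist": 0},
    {"jaw": 1,"dx": 0.032,"dy": 0.0225,"dz": 0,"twist": 0}
  ]
}}

```text
t: 2.02
tool_pos: [0.4536, -0.1323, 0.2313]
tcp_rot: [2.225, 2.217, 0.0]
ft_force: [0.9, -0.4, 0.3]
finger_gap: 0.0855
gripper_force: 0.0
```

Call:
{"api": "play_rows", "payload": {
  "plan": [
    {"jaw": 1,"dx": 0.032,"dy": 0.0225,"dz": 0,"twist": 0},
    {"jaw": 1,"dx": 0.032,"dy": 0.0225,"dz": 0,"twist": 0},
    {"jaw": 1,"dx": 0.032,"dy": 0.0225,"dz": 0,"twist": 0},
    {"jaw": 1,"dx": 0.032,"dy": 0.0225,"dz": 0,"twist": 0},
    {"jaw": 1,"dx": 0.032,"dy": 0.0225,"dz": 0,"twist": 0},
    {"jaw": 1,"dx": 0.032,"dy": 0.0225,"dz": 0,"twist": 0},
    {"jaw": 1,"dx": 0.032,"dy": 0.0225,"dz": 0,"twist": 0},
    {"jaw": 1,"dx": 0.02,"dy": 0.018,"dz": 0,"twist": 0},
    {"jaw": 1,"dx": 0,"dy": 0,"dz": 0,"twist": 0},
    {"jaw": 1,"dx": 0,"dy": 0,"dz": 0,"twist": 0}
  ]
}}

```text
t: 2.85
tool_pos: [0.6281, 0.111, 0.2304]
tcp_rot: [-2.222, -2.22, 0.002]
ft_force: [-1.1, -0.3, 0.8]
finger_gap: 0.0854
gripper_force: 0.0
```

Call:
{"api": "play_rows", "payload": {
  "plan": [
    {"jaw": 1,"dx": 0.018,"dy": 0.0075,"dz": 0,"twist": 0},
    {"jaw": 1,"dx": 0,"dy": 0,"dz": 0.03,"twist": 0},
    {"jaw": 1,"dx": 0,"dy": 0,"dz": 0.03,"twist": 0},
    {"jaw": 1,"dx": 0,"dy": 0,"dz": 0.03,"twist": 0},
    {"jaw": 1,"dx": 0,"dy": 0,"dz": 0.03,"twist": 0},
    {"jaw": 1,"dx": 0,"dy": 0,"dz": 0,"twist": 0},
    {"jaw": 1,"dx": 0,"dy": 0,"dz": 0,"twist": 0}
  ]
}}

```text
t: 3.43
tool_pos: [0.6347, 0.1271, 0.1109]
tcp_rot: [-2.222, -2.219, 0.003]
ft_force: [0.5, 0.1, 0.9]
finger_gap: 0.0858
gripper_force: 0.0
```

```bash
python3 - <<'E'
from h import *
d=grab('side');f=d['frame'][150:270,150:330];cv2.imwrite('pics/s1.png',cv2.resize(f,(720,480),interpolation=cv2.INTER_CUBIC)[:,:,::-1])
E
```

```text
(no output)
```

View pics/s1.png

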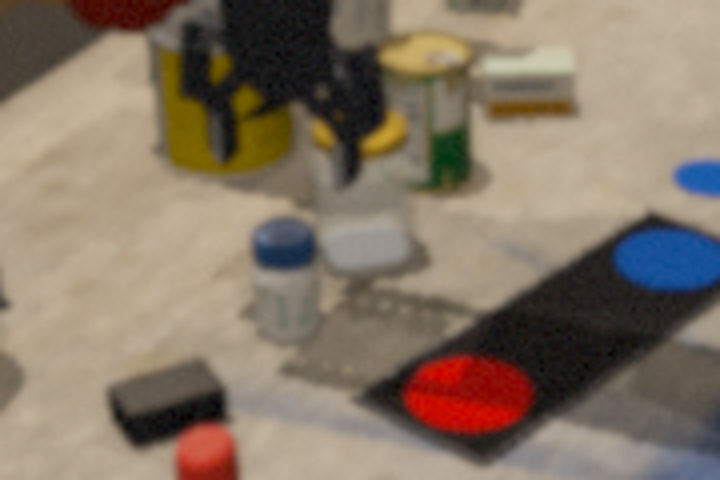

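The side view shows the fingers at crop (219,150) and (345,180), straddling the blue bottle at (285,280). I'll descend and grip.

Call:
{"api": "play_rows", "payload": {
  "plan": [
    {"jaw": 1,"dx": 0.002,"dy": 0.001,"dz": 0.03,"twist": 0},
    {"jaw": 1,"dx": 0,"dy": 0,"dz": 0.03,"twist": 0},
    {"jaw": 1,"dx": 0,"dy": 0,"dz": 0.03,"twist": 0},
    {"jaw": 1,"dx": 0,"dy": 0,"dz": 0,"twist": 0},
    {"jaw": 0.3,"dx": 0,"dy": 0,"dz": 0,"twist": 0},
    {"jaw": 0.3,"dx": 0,"dy": 0,"dz": 0,"twist": 0},
    {"jaw": 0.3,"dx": 0,"dy": 0,"dz": 0,"twist": 0},
    {"jaw": 0.3,"dx": 0,"dy": 0,"dz": 0,"twist": 0},
    {"jaw": 0.3,"dx": 0,"dy": 0,"dz": 0,"twist": 0},
    {"jaw": 0.3,"dx": 0,"dy": 0,"dz": 0,"twist": 0},
    {"jaw": 0.3,"dx": 0,"dy": 0,"dz": 0,"twist": 0},
    {"jaw": 0.3,"dx": 0,"dy": 0,"dz": 0,"twist": 0}
  ],
  "force": 35
}}

```text
t: 4.48
tool_pos: [0.6379, 0.1301, 0.0241]
tcp_rot: [2.218, 2.221, 0.004]
ft_force: [-2.4, -1.7, 10.6]
finger_gap: 0.0428
gripper_force: 33.8
```

Call:
{"api": "play_rows", "payload": {
  "plan": [
    {"jaw": 0.3,"dx": 0,"dy": 0,"dz": -0.02,"twist": 0},
    {"jaw": 0.3,"dx": 0,"dy": 0,"dz": -0.03,"twist": 0},
    {"jaw": 0.3,"dx": 0,"dy": -0.03,"dz": -0.01,"twist": 0},
    {"jaw": 0.3,"dx": 0,"dy": -0.03,"dz": 0,"twist": 0},
    {"jaw": 0.3,"dx": 0,"dy": -0.03,"dz": 0,"twist": 0},
    {"jaw": 0.3,"dx": -0.028,"dy": -0.018,"dz": 0,"twist": 0},
    {"jaw": 0.3,"dx": -0.028,"dy": -0.018,"dz": 0,"twist": 0},
    {"jaw": 0.3,"dx": -0.028,"dy": -0.018,"dz": 0,"twist": 0},
    {"jaw": 0.3,"dx": -0.028,"dy": -0.018,"dz": 0,"twist": 0},
    {"jaw": 0.3,"dx": -0.028,"dy": -0.018,"dz": 0,"twist": 0},
    {"jaw": 0.3,"dx": -0.028,"dy": -0.018,"dz": 0,"twist": 0},
    {"jaw": 0.3,"dx": 0,"dy": 0,"dz": 0,"twist": 0}
  ]
}}

```text
t: 5.48
tool_pos: [0.4365, -0.0412, 0.0822]
tcp_rot: [2.223, 2.22, -0.001]
ft_force: [0.5, 0.1, -1.2]
finger_gap: 0.043
gripper_force: 35.8
```

```bash
python3 - <<'E'
from h import *
d=grab('side');f=d['frame'][150:270,220:400];cv2.imwrite('pics/s2.png',cv2.resize(f,(720,480),interpolation=cv2.INTER_CUBIC)[:,:,::-1])
s=status.get_obs();print(s['tool_pos'],s['tcp_rot'],s['ft_force'],s['finger_gap'])
E
```

```text
[ 0.43815931 -0.04000026  0.08244792] [2.22297140e+00 2.21819692e+00 1.07535498e-03] [ 0.64084535 -0.34203858 -0.30512759] 0.04312144316005403
```

View pics/s2.png

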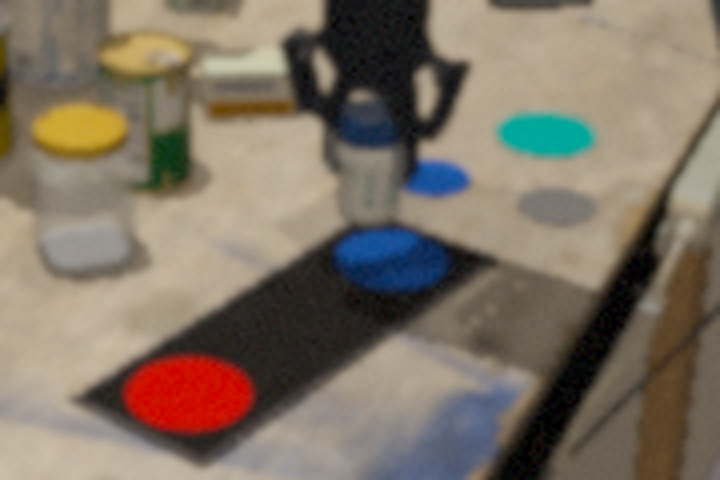

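The side view shows the blue bottle upright in the grip at crop (368,160), short of the blue disc at (392,260). I'll go over the disc next.

Call:
{"api": "play_rows", "payload": {
  "plan": [
    {"jaw": 0.3,"dx": -0.03,"dy": -0.011,"dz": 0,"twist": 0},
    {"jaw": 0.3,"dx": 0,"dy": 0,"dz": 0.02,"twist": 0},
    {"jaw": 0.3,"dx": 0,"dy": 0,"dz": 0.015,"twist": 0},
    {"jaw": 0.3,"dx": 0,"dy": 0,"dz": 0,"twist": 0},
    {"jaw": 0.3,"dx": 0,"dy": 0,"dz": 0,"twist": 0},
    {"jaw": 0.3,"dx": 0,"dy": 0,"dz": 0,"twist": 0}
  ]
}}

```text
t: 6.03
tool_pos: [0.4286, -0.0679, 0.0472]
tcp_rot: [2.218, 2.223, 0.001]
ft_force: [0.9, -0.3, -1.3]
finger_gap: 0.0427
gripper_force: 35.7
```

```bash
python3 - <<'E'
from h import *
for i in range(3):
    d=grab('side');s=status.get_obs();print(s['tool_pos'],s['ft_force'])
# bottle lowest points: white pixels over disc
W=pts(d);p=W.reshape(-1,3);m=(abs(p[:,0]-.427)<.05)&(abs(p[:,1]+.07)<.05)&(p[:,2]>.01)&(p[:,2]<.06)
q=p[m];print(len(q),q.min(0).round(4),q.max(0).round(4))
for z in(.02,.03,.04,.05):
    k=abs(q[:,2]-z)<.005
    if k.sum():print(z,k.sum(),q[k].min(0).round(3),q[k].max(0).round(3))
E
```

```text
[ 0.42866388 -0.06800952  0.04729072] [-0.25329661  0.02832486 -1.22399388]
[ 0.42857502 -0.06802351  0.04723109] [-0.18686206 -0.17384018 -0.96094648]
[ 0.42843032 -0.0680701   0.04712016] [-0.06942023 -0.60433904 -0.45654076]
188 [ 0.3953 -0.0719  0.0202] [ 0.4611 -0.0369  0.0599]
0.02 12 [ 0.407 -0.059  0.02 ] [ 0.445 -0.044  0.024]
0.03 44 [ 0.405 -0.066  0.025] [ 0.452 -0.04   0.035]
0.04 45 [ 0.405 -0.061  0.035] [ 0.445 -0.037  0.044]
0.05 56 [ 0.396 -0.061  0.045] [ 0.459 -0.04   0.055]
```

Call:
{"api": "play_rows", "payload": {
  "plan": [
    {"jaw": 0.3,"dx": -0.003,"dy": -0.001,"dz": 0.008,"twist": 0},
    {"jaw": 0.3,"dx": 0,"dy": 0,"dz": 0.006,"twist": 0},
    {"jaw": 0.3,"dx": 0,"dy": 0,"dz": 0.003,"twist": 0},
    {"jaw": 0.3,"dx": 0,"dy": 0,"dz": 0.001,"twist": 0},
    {"jaw": 0.3,"dx": 0,"dy": 0,"dz": 0,"twist": 0},
    {"jaw": 0.3,"dx": 0,"dy": 0,"dz": 0,"twist": 0}
  ]
}}

```text
t: 6.68
tool_pos: [0.4263, -0.0712, 0.0288]
tcp_rot: [-2.219, -2.222, 0.001]
ft_force: [-7.2, 0.1, 23.5]
finger_gap: 0.043
gripper_force: 36.8
```

Call:
{"api": "play_rows", "payload": {
  "plan": [
    {"jaw": 0.3,"dx": 0,"dy": 0,"dz": -0.0015,"twist": 0},
    {"jaw": 0.3,"dx": 0,"dy": 0,"dz": 0,"twist": 0},
    {"jaw": 0.75,"dx": 0,"dy": 0,"dz": 0,"twist": 0},
    {"jaw": 0.75,"dx": 0,"dy": 0,"dz": 0,"twist": 0},
    {"jaw": 1,"dx": 0,"dy": 0,"dz": 0,"twist": 0},
    {"jaw": 1,"dx": 0,"dy": 0,"dz": 0,"twist": 0},
    {"jaw": 1,"dx": 0,"dy": 0,"dz": 0,"twist": 0},
    {"jaw": 1,"dx": 0,"dy": 0,"dz": 0,"twist": 0}
  ]
}}

```text
t: 7.35
tool_pos: [0.4268, -0.0712, 0.0297]
tcp_rot: [-2.22, -2.223, 0.0]
ft_force: [-0.9, -0.4, 0.7]
finger_gap: 0.0852
gripper_force: 0.0
```

Call:
{"api": "play_rows", "payload": {
  "plan": [
    {"jaw": 1,"dx": 0,"dy": 0,"dz": -0.03,"twist": 0},
    {"jaw": 1,"dx": 0,"dy": 0,"dz": -0.04,"twist": 0},
    {"jaw": 1,"dx": 0,"dy": 0,"dz": -0.04,"twist": 0},
    {"jaw": 1,"dx": 0,"dy": 0,"dz": -0.04,"twist": 0},
    {"jaw": 1,"dx": 0.036,"dy": 0.008,"dz": 0,"twist": 0},
    {"jaw": 1,"dx": 0.036,"dy": 0.008,"dz": 0,"twist": 0},
    {"jaw": 1,"dx": 0.036,"dy": 0.008,"dz": 0,"twist": 0},
    {"jaw": 1,"dx": 0.036,"dy": 0.008,"dz": 0,"twist": 0},
    {"jaw": 1,"dx": 0.036,"dy": 0.008,"dz": 0,"twist": 0},
    {"jaw": 1,"dx": 0.036,"dy": 0.008,"dz": 0,"twist": 0},
    {"jaw": 1,"dx": 0.036,"dy": 0.008,"dz": 0,"twist": 0},
    {"jaw": 1,"dx": 0.036,"dy": 0.008,"dz": 0,"twist": 0}
  ]
}}

```text
t: 8.35
tool_pos: [0.4904, 0.2188, 0.1798]
tcp_rot: [2.22, 2.223, -0.0]
ft_force: [0.7, -1.2, -0.6]
finger_gap: 0.0854
gripper_force: 0.0
```

Call:
{"api": "play_rows", "payload": {
  "plan": [
    {"jaw": 1,"dx": 0.036,"dy": 0.008,"dz": 0,"twist": 0},
    {"jaw": 1,"dx": 0.036,"dy": 0.008,"dz": 0,"twist": 0},
    {"jaw": 1,"dx": 0.036,"dy": 0.008,"dz": 0,"twist": 0},
    {"jaw": 1,"dx": 0.03,"dy": 0.008,"dz": 0,"twist": 0},
    {"jaw": 1,"dx": 0,"dy": 0,"dz": 0,"twist": 0},
    {"jaw": 1,"dx": 0,"dy": 0,"dz": 0,"twist": 0},
    {"jaw": 1,"dx": 0,"dy": 0,"dz": 0,"twist": 0}
  ]
}}

```text
t: 8.93
tool_pos: [0.5219, 0.3543, 0.1794]
tcp_rot: [-2.22, -2.223, 0.002]
ft_force: [0.0, 0.3, -0.2]
finger_gap: 0.0853
gripper_force: 0.0
```

```bash
python3 - <<'E'
from m import *
d=grab('top');W=pts(d);p=W.reshape(-1,3)
def loc(c,h,r=.04):
    q=p[(np.hypot(p[:,0]-c[0],p[:,1]-c[1])<r)&(abs(p[:,2]-h)<.008)];print(c,len(q),rect(q[:,:2]),q.mean(0).round(4))
loc((.427,-.07),.088)
s=status.get_obs();print(s['tool_pos'])
d=grab('side');f=d['frame'];cv2.imwrite('pics/s3.png',cv2.resize(f[190:330,150:330],(720,560),interpolation=cv2.INTER_CUBIC)[:,:,::-1])
E
```

```text
(0.427, -0.07) 252 (array([425.6, -71.6]), array([41. , 40.4]), 89.7) [ 0.4258 -0.0713  0.086 ]
[0.52205396 0.35391404 0.17960117]
```

View pics/s3.png

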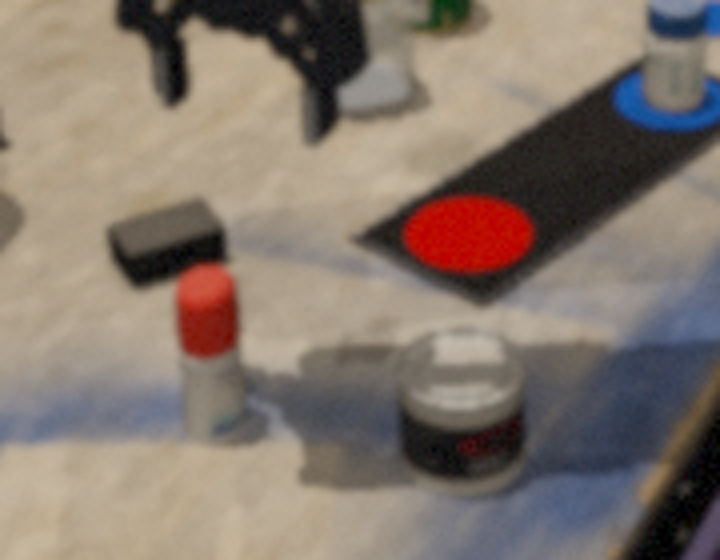

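Blue bottle stands upright on the blue disc at crop (677,60), about 2 mm off centre. Red bottle is at (208,350) with the gripper short of it, above and to its right.

Call:
{"api": "play_rows", "payload": {
  "plan": [
    {"jaw": 1,"dx": 0.033,"dy": 0.01,"dz": 0,"twist": 0},
    {"jaw": 1,"dx": 0,"dy": 0,"dz": 0.03,"twist": 0},
    {"jaw": 1,"dx": 0,"dy": 0,"dz": 0.02,"twist": 0},
    {"jaw": 1,"dx": 0,"dy": 0,"dz": 0,"twist": 0},
    {"jaw": 1,"dx": 0,"dy": 0,"dz": 0,"twist": 0}
  ]
}}

```text
t: 9.45
tool_pos: [0.5321, 0.3869, 0.1296]
tcp_rot: [-2.221, -2.222, 0.003]
ft_force: [-0.6, 1.1, 0.9]
finger_gap: 0.0855
gripper_force: 0.0
```

Call:
{"api": "play_rows", "payload": {
  "plan": [
    {"jaw": 1,"dx": 0,"dy": 0,"dz": 0.03,"twist": 0},
    {"jaw": 1,"dx": 0,"dy": 0,"dz": 0.03,"twist": 0},
    {"jaw": 1,"dx": 0,"dy": 0,"dz": 0.02,"twist": 0},
    {"jaw": 1,"dx": 0,"dy": 0,"dz": 0.008,"twist": 0},
    {"jaw": 0.2,"dx": 0,"dy": 0,"dz": 0,"twist": 0},
    {"jaw": 0.2,"dx": 0,"dy": 0,"dz": 0,"twist": 0},
    {"jaw": 0.2,"dx": 0,"dy": 0,"dz": 0,"twist": 0},
    {"jaw": 0.2,"dx": 0,"dy": 0,"dz": 0,"twist": 0},
    {"jaw": 0.2,"dx": 0,"dy": 0,"dz": 0,"twist": 0},
    {"jaw": 0.2,"dx": 0,"dy": 0,"dz": 0,"twist": 0},
    {"jaw": 0.2,"dx": 0,"dy": 0,"dz": 0,"twist": 0},
    {"jaw": 0.2,"dx": 0,"dy": 0,"dz": 0,"twist": 0}
  ]
}}

```text
t: 10.45
tool_pos: [0.5331, 0.3884, 0.0436]
tcp_rot: [2.22, 2.222, 0.004]
ft_force: [-0.2, 0.5, 8.3]
finger_gap: 0.0332
gripper_force: 34.4
```

Call:
{"api": "play_rows", "payload": {
  "plan": [
    {"jaw": 0.2,"dx": 0,"dy": 0,"dz": -0.02,"twist": 0},
    {"jaw": 0.2,"dx": 0,"dy": 0,"dz": -0.03,"twist": 0},
    {"jaw": 0.2,"dx": -0.03,"dy": -0.006,"dz": 0,"twist": 0},
    {"jaw": 0.2,"dx": -0.03,"dy": -0.006,"dz": 0,"twist": 0},
    {"jaw": 0.2,"dx": -0.03,"dy": -0.006,"dz": 0,"twist": 0},
    {"jaw": 0.2,"dx": -0.03,"dy": -0.006,"dz": 0,"twist": 0},
    {"jaw": 0.2,"dx": -0.03,"dy": -0.006,"dz": 0,"twist": 0},
    {"jaw": 0.2,"dx": -0.03,"dy": -0.006,"dz": 0,"twist": 0},
    {"jaw": 0.2,"dx": -0.03,"dy": -0.006,"dz": 0,"twist": 0},
    {"jaw": 0.2,"dx": -0.025,"dy": -0.006,"dz": 0,"twist": 0},
    {"jaw": 0.2,"dx": 0,"dy": 0,"dz": 0,"twist": 0},
    {"jaw": 0.2,"dx": 0,"dy": 0,"dz": 0,"twist": 0}
  ]
}}

```text
t: 11.45
tool_pos: [0.4847, 0.1521, 0.0924]
tcp_rot: [2.222, 2.22, 0.001]
ft_force: [-0.1, -0.3, -0.3]
finger_gap: 0.0339
gripper_force: 35.0
```

```bash
python3 - <<'E'
from h import *
d=grab('side');s=status.get_obs();print(s['tool_pos'],s['ft_force'],s['tcp_rot'])
W=pts(d);f=d['frame'].astype(int);p=W;c=s['tool_pos']
m=(abs(p[...,0]-c[0])<.06)&(abs(p[...,1]-c[1])<.06)&(p[...,2]>.03)&(f.min(-1)>70)
for z in(.04,.05,.06,.07):
    q=p[m&(abs(p[...,2]-z)<.006)]
    if len(q):print(z,len(q),q.min(0).round(3),q.max(0).round(3))
cv2.imwrite('pics/s4.png',cv2.resize(d['frame'][170:290,200:380],(720,480),interpolation=cv2.INTER_CUBIC)[:,:,::-1])
E
```

```text
[0.48499224 0.15292849 0.09233885] [ 0.79160813  0.69253889 -0.17470289] [2.22072983e+00 2.22146143e+00 1.58238916e-03]
0.04 3 [0.473 0.16  0.044] [0.498 0.17  0.046]
0.05 35 [0.469 0.154 0.044] [0.498 0.177 0.056]
0.06 53 [0.468 0.144 0.054] [0.498 0.179 0.066]
0.07 55 [0.468 0.153 0.064] [0.498 0.177 0.076]
```

View pics/s4.png

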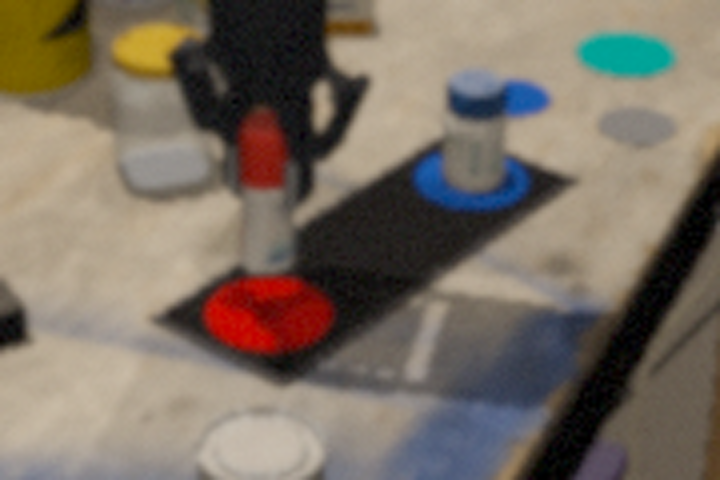

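Red bottle hangs upright at crop (266,190) above the red disc at (268,313). I'll lower it.

Call:
{"api": "play_rows", "payload": {
  "plan": [
    {"jaw": 0.2,"dx": 0,"dy": 0,"dz": 0.02,"twist": 0},
    {"jaw": 0.2,"dx": 0,"dy": 0,"dz": 0.013,"twist": 0},
    {"jaw": 0.2,"dx": 0,"dy": 0,"dz": 0.005,"twist": 0},
    {"jaw": 0.2,"dx": 0,"dy": 0,"dz": 0.003,"twist": 0},
    {"jaw": 0.2,"dx": 0,"dy": 0,"dz": 0.001,"twist": 0},
    {"jaw": 0.2,"dx": 0,"dy": 0,"dz": 0,"twist": 0},
    {"jaw": 0.2,"dx": 0,"dy": 0,"dz": 0,"twist": 0}
  ]
}}

```text
t: 12.08
tool_pos: [0.4849, 0.1531, 0.0504]
tcp_rot: [2.219, 2.223, 0.001]
ft_force: [-0.5, -0.6, -0.3]
finger_gap: 0.0335
gripper_force: 35.0
```

Call:
{"api": "play_rows", "payload": {
  "plan": [
    {"jaw": 0.2,"dx": 0,"dy": 0,"dz": 0.001,"twist": 0},
    {"jaw": 0.2,"dx": 0,"dy": 0,"dz": 0.001,"twist": 0},
    {"jaw": 0.2,"dx": 0,"dy": 0,"dz": 0,"twist": 0},
    {"jaw": 0.2,"dx": 0,"dy": 0,"dz": 0,"twist": 0},
    {"jaw": 0.2,"dx": 0,"dy": 0,"dz": 0,"twist": 0}
  ]
}}

```text
t: 12.5
tool_pos: [0.485, 0.1529, 0.0485]
tcp_rot: [2.22, 2.222, 0.002]
ft_force: [-1.3, -0.3, 6.5]
finger_gap: 0.0333
gripper_force: 35.5
```

Contact is made, so I'll release, rise, and start twisting toward the carton.

Call:
{"api": "play_rows", "payload": {
  "plan": [
    {"jaw": 0.7,"dx": 0,"dy": 0,"dz": 0,"twist": 0},
    {"jaw": 0.7,"dx": 0,"dy": 0,"dz": 0,"twist": 0},
    {"jaw": 1,"dx": 0,"dy": 0,"dz": 0,"twist": 0},
    {"jaw": 1,"dx": 0,"dy": 0,"dz": 0,"twist": 0},
    {"jaw": 1,"dx": 0,"dy": 0,"dz": 0,"twist": 0},
    {"jaw": 1,"dx": 0,"dy": 0,"dz": -0.02,"twist": 0},
    {"jaw": 1,"dx": 0,"dy": 0,"dz": -0.04,"twist": 0},
    {"jaw": 1,"dx": 0,"dy": 0,"dz": -0.04,"twist": 0},
    {"jaw": 1,"dx": 0,"dy": 0,"dz": -0.03,"twist": 0},
    {"jaw": 1,"dx": 0,"dy": 0,"dz": -0.02,"twist": 0}
  ]
}}

```text
t: 13.33
tool_pos: [0.4853, 0.153, 0.2011]
tcp_rot: [2.219, 2.221, 0.005]
ft_force: [-0.1, 0.1, -0.9]
finger_gap: 0.0857
gripper_force: 0.0
```

Call:
{"api": "play_rows", "payload": {
  "plan": [
    {"jaw": 1,"dx": -0.034,"dy": 0.012,"dz": 0,"twist": 0},
    {"jaw": 1,"dx": -0.034,"dy": 0.012,"dz": 0,"twist": 0},
    {"jaw": 1,"dx": -0.034,"dy": 0.012,"dz": 0,"twist": 0},
    {"jaw": 1,"dx": -0.034,"dy": 0.012,"dz": 0,"twist": 0},
    {"jaw": 1,"dx": -0.034,"dy": 0.012,"dz": 0,"twist": 0},
    {"jaw": 1,"dx": -0.034,"dy": 0.012,"dz": 0,"twist": 0},
    {"jaw": 1,"dx": -0.034,"dy": 0.012,"dz": 0,"twist": 0},
    {"jaw": 1,"dx": -0.034,"dy": 0.012,"dz": 0,"twist": 0},
    {"jaw": 1,"dx": -0.034,"dy": 0.012,"dz": 0,"twist": 0},
    {"jaw": 1,"dx": -0.034,"dy": 0.012,"dz": 0,"twist": 0},
    {"jaw": 1,"dx": -0.034,"dy": 0.012,"dz": 0,"twist": 0},
    {"jaw": 1,"dx": -0.034,"dy": 0.012,"dz": 0,"twist": 0}
  ]
}}

```text
t: 14.33
tool_pos: [0.6292, -0.2568, 0.1976]
tcp_rot: [-2.22, -2.222, 0.0]
ft_force: [-0.2, 0.8, 0.1]
finger_gap: 0.0855
gripper_force: 0.0
```

Call:
{"api": "play_rows", "payload": {
  "plan": [
    {"jaw": 1,"dx": 0,"dy": 0,"dz": 0,"twist": 6.8},
    {"jaw": 1,"dx": 0,"dy": 0,"dz": 0,"twist": 6.8},
    {"jaw": 1,"dx": 0,"dy": 0,"dz": 0,"twist": 6.8},
    {"jaw": 1,"dx": 0,"dy": 0,"dz": 0,"twist": 6.8},
    {"jaw": 1,"dx": 0,"dy": 0,"dz": 0,"twist": 6.8},
    {"jaw": 1,"dx": 0,"dy": 0,"dz": 0,"twist": 6.8},
    {"jaw": 1,"dx": 0,"dy": 0,"dz": 0,"twist": 6.8},
    {"jaw": 1,"dx": 0,"dy": 0,"dz": 0,"twist": 6.8},
    {"jaw": 1,"dx": 0,"dy": 0,"dz": 0,"twist": 6.8},
    {"jaw": 1,"dx": 0,"dy": 0,"dz": 0,"twist": 0},
    {"jaw": 1,"dx": 0,"dy": 0,"dz": 0,"twist": 0}
  ]
}}

```text
t: 15.25
tool_pos: [0.629, -0.255, 0.1976]
tcp_rot: [-3.041, -0.789, 0.0]
ft_force: [-0.2, -0.0, 1.1]
finger_gap: 0.0854
gripper_force: 0.0
```

```bash
cat >> m.py <<'E'
from scipy.spatial.transform import Rotation as Ro
def loc(p,c,h,r=.045):
    q=p[(np.hypot(p[:,0]-c[0],p[:,1]-c[1])<r)&(abs(p[:,2]-h)<.008)];print(c,len(q),rect(q[:,:2]),q.mean(0).round(4))
def tool(tgt=None,yaw=None):
    s=status.get_obs();R=Ro.from_rotvec(s['tcp_rot']).as_matrix();x=np.degrees(np.arctan2(R[1,0],R[0,0]));print('tool',s['tool_pos'].round(4) if hasattr(s['tool_pos'],'round') else s['tool_pos'],'yaw',round(x,2),'F',np.round(s['ft_force'],1))
    if tgt is not None: print('d tool',(R.T@(np.array(tgt)-s['tool_pos'])).round(4),'twist',round(x-yaw,2))
E
python3 - <<'E'
from m import *
p=pts(grab('top')).reshape(-1,3)
loc(p,(.485,.153),.108);loc(p,(.427,-.07),.086)
a=pts(grab('side'));f=a.reshape(-1,3)
q=f[(abs(f[:,0]-.632)<.06)&(abs(f[:,1]+.26)<.06)&(abs(f[:,2]-.046)<.006)]
print(len(q),rect(q[:,:2]) if len(q) else 0)
tool((.632,-.2595,.1),28.8)
E
```

```text
(0.485, 0.153) 107 (array([489.9, 157.8]), array([21.5, 34.5]), 39.5) [0.488  0.1572 0.109 ]
(0.427, -0.07) 201 (array([431.5, -73.8]), array([43.4, 32.7]), 60.0) [ 0.4294 -0.0731  0.0861]
129 (array([ 632.3, -255.2]), array([76.1, 52.9]), 27.0)
tool [ 0.629  -0.255   0.1977] yaw 29.08 F [ 0.1 -0.2 -0.7]
d tool [0.0005 0.0055 0.0977] twist 0.28
```

Call:
{"api": "play_rows", "payload": {
  "plan": [
    {"jaw": 1,"dx": 0.0005,"dy": 0.0055,"dz": 0.03,"twist": 0.2},
    {"jaw": 1,"dx": 0,"dy": 0,"dz": 0.04,"twist": 0},
    {"jaw": 1,"dx": 0,"dy": 0,"dz": 0.04,"twist": 0},
    {"jaw": 1,"dx": 0,"dy": 0,"dz": 0.02,"twist": 0},
    {"jaw": 1,"dx": 0,"dy": 0,"dz": 0,"twist": 0},
    {"jaw": 1,"dx": 0,"dy": 0,"dz": 0,"twist": 0}
  ]
}}

```text
t: 15.85
tool_pos: [0.632, -0.2595, 0.0676]
tcp_rot: [-3.042, -0.78, 0.001]
ft_force: [0.1, -0.1, -0.0]
finger_gap: 0.0857
gripper_force: 0.0
```

```bash
python3 - <<'E'
from m import *
d=grab('side');cv2.imwrite('pics/s5.png',cv2.resize(d['frame'][90:210,210:390],(720,480),interpolation=cv2.INTER_CUBIC)[:,:,::-1])
tool((.632,-.2595,.009),28.8)
E
```

```text
tool [ 0.6329 -0.2599  0.0692] yaw 28.75 F [ 0.8 -0.3  0.9]
d tool [-0.0006 -0.0009  0.0602] twist -0.05
```

View pics/s5.png

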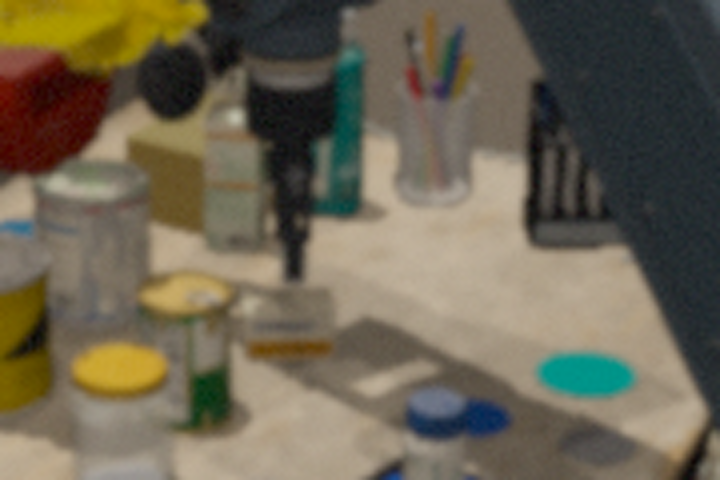

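The gripper is over the carton at crop (290,320), with the orange band visible on its lower edge. I'll descend and grip.

Call:
{"api": "play_rows", "payload": {
  "plan": [
    {"jaw": 1,"dx": 0,"dy": 0,"dz": 0.03,"twist": 0},
    {"jaw": 1,"dx": 0,"dy": 0,"dz": 0.02,"twist": 0},
    {"jaw": 1,"dx": 0,"dy": 0,"dz": 0.008,"twist": 0},
    {"jaw": 1,"dx": 0,"dy": 0,"dz": 0,"twist": 0},
    {"jaw": 0.3,"dx": 0,"dy": 0,"dz": 0,"twist": 0},
    {"jaw": 0.3,"dx": 0,"dy": 0,"dz": 0,"twist": 0},
    {"jaw": 0.3,"dx": 0,"dy": 0,"dz": 0,"twist": 0},
    {"jaw": 0.3,"dx": 0,"dy": 0,"dz": 0,"twist": 0},
    {"jaw": 0.3,"dx": 0,"dy": 0,"dz": 0,"twist": 0},
    {"jaw": 0.3,"dx": 0,"dy": 0,"dz": 0,"twist": 0},
    {"jaw": 0.3,"dx": 0,"dy": 0,"dz": 0,"twist": 0},
    {"jaw": 0.3,"dx": 0,"dy": 0,"dz": 0,"twist": 0}
  ],
  "force": 50
}}

```text
t: 16.9
tool_pos: [0.633, -0.2599, 0.0117]
tcp_rot: [3.042, 0.778, 0.003]
ft_force: [-0.6, 0.7, 7.4]
finger_gap: 0.0469
gripper_force: 53.8
```

Call:
{"api": "play_rows", "payload": {
  "plan": [
    {"jaw": 0.3,"dx": 0,"dy": 0,"dz": -0.02,"twist": 0},
    {"jaw": 0.3,"dx": 0,"dy": 0,"dz": -0.03,"twist": 0},
    {"jaw": 0.3,"dx": 0,"dy": 0,"dz": -0.03,"twist": 0},
    {"jaw": 0.3,"dx": 0,"dy": 0,"dz": -0.03,"twist": -6.7},
    {"jaw": 0.3,"dx": 0,"dy": 0,"dz": -0.02,"twist": -6.7},
    {"jaw": 0.3,"dx": 0,"dy": 0,"dz": 0,"twist": -6.7},
    {"jaw": 0.3,"dx": 0,"dy": 0,"dz": 0,"twist": -6.7},
    {"jaw": 0.3,"dx": 0,"dy": 0,"dz": 0,"twist": -6.7},
    {"jaw": 0.3,"dx": 0,"dy": 0,"dz": 0,"twist": -6.7},
    {"jaw": 0.3,"dx": 0,"dy": 0,"dz": 0,"twist": -6.7},
    {"jaw": 0.3,"dx": 0,"dy": 0,"dz": 0,"twist": 0},
    {"jaw": 0.3,"dx": 0,"dy": 0,"dz": 0,"twist": 0}
  ]
}}

```text
t: 17.9
tool_pos: [0.6319, -0.2595, 0.1398]
tcp_rot: [-2.486, -1.92, 0.0]
ft_force: [0.5, 0.1, -3.7]
finger_gap: 0.0473
gripper_force: 53.2
```

```bash
python3 - <<'E'
from m import *
tool((.456,.0415,.14),75.6)
E
```

```text
tool [ 0.6319 -0.2595  0.1398] yaw 75.36 F [ 0.5  0.1 -3.7]
d tool [ 2.468e-01 -2.463e-01 -1.000e-04] twist -0.24
```

Call:
{"api": "play_rows", "payload": {
  "plan": [
    {"jaw": 0.3,"dx": 0.0247,"dy": -0.0246,"dz": 0,"twist": -0.2},
    {"jaw": 0.3,"dx": 0.0247,"dy": -0.0246,"dz": 0,"twist": 0},
    {"jaw": 0.3,"dx": 0.0247,"dy": -0.0246,"dz": 0,"twist": 0},
    {"jaw": 0.3,"dx": 0.0247,"dy": -0.0246,"dz": 0,"twist": 0},
    {"jaw": 0.3,"dx": 0.0247,"dy": -0.0246,"dz": 0,"twist": 0},
    {"jaw": 0.3,"dx": 0.0247,"dy": -0.0246,"dz": 0,"twist": 0},
    {"jaw": 0.3,"dx": 0.0247,"dy": -0.0246,"dz": 0,"twist": 0},
    {"jaw": 0.3,"dx": 0.0247,"dy": -0.0246,"dz": 0,"twist": 0},
    {"jaw": 0.3,"dx": 0.0247,"dy": -0.0246,"dz": 0,"twist": 0},
    {"jaw": 0.3,"dx": 0.0247,"dy": -0.0246,"dz": 0,"twist": 0},
    {"jaw": 0.3,"dx": 0,"dy": 0,"dz": 0,"twist": 0},
    {"jaw": 0.3,"dx": 0,"dy": 0,"dz": 0,"twist": 0}
  ]
}}

```text
t: 18.9
tool_pos: [0.454, 0.0415, 0.1402]
tcp_rot: [2.48, 1.927, 0.001]
ft_force: [0.0, 1.0, -3.7]
finger_gap: 0.0477
gripper_force: 54.0
```

```bash
python3 - <<'E'
from m import *
d=grab('side');a=pts(d);f=a.reshape(-1,3)
for n,c,h in(('blue',(.427,-.07),.05),('red',(.485,.153),.05)):
    q=f[(np.hypot(f[:,0]-c[0],f[:,1]-c[1])<.04)&(abs(f[:,2]-h)<.02)];print(n,len(q),q.min(0).round(3) if len(q) else 0,q.max(0).round(3) if len(q) else 0)
m=(abs(f[:,0]-.456)<.06)&(abs(f[:,1]-.0415)<.065)&(f[:,2]>.12)&(f[:,2]<.165)&(d['frame'].reshape(-1,3).min(1)>70)
q=f[m];print('carton',len(q),rect(q[:,:2]),q[:,2].min(),q[:,2].max())
cv2.imwrite('pics/s6.png',cv2.resize(d['frame'][130:280,190:390],(720,540),interpolation=cv2.INTER_CUBIC)[:,:,::-1])
tool((.456,.0415,.016),75.6)
E
```

```text
blue 186 [ 0.403 -0.077  0.031] [ 0.447 -0.04   0.07 ]
red 159 [0.468 0.148 0.03 ] [0.5   0.181 0.07 ]
carton 253 (array([447.8,  56.4]), array([81.6, 65.8]), 24.1) 0.12597034296509468 0.16487900078517248
tool [0.4548 0.0407 0.1403] yaw 75.67 F [ 0.6 -0.8 -4.5]
d tool [0.0011 0.0009 0.1243] twist 0.07
```

View pics/s6.png

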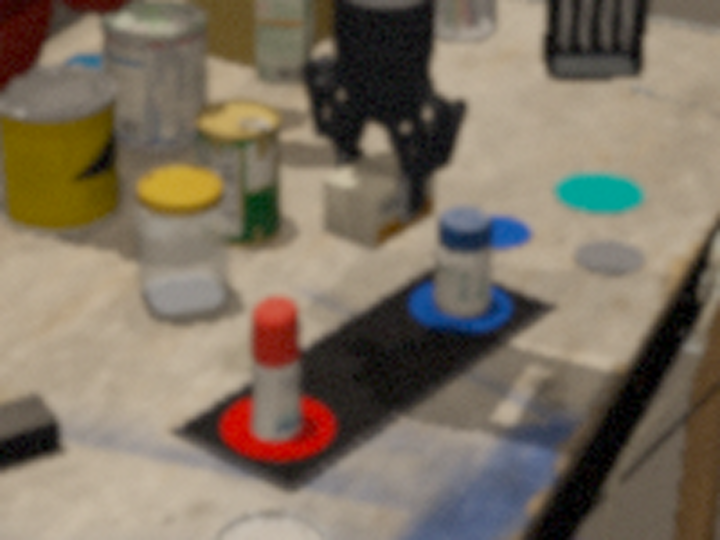

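Both bottles stand on their discs: red at crop (277,370) and blue at (464,262). The carton is held level above the middle of the mat, at (375,200). I'll lower it.

Call:
{"api": "play_rows", "payload": {
  "plan": [
    {"jaw": 0.3,"dx": 0.001,"dy": 0.001,"dz": 0.03,"twist": 0},
    {"jaw": 0.3,"dx": 0,"dy": 0,"dz": 0.03,"twist": 0},
    {"jaw": 0.3,"dx": 0,"dy": 0,"dz": 0.03,"twist": 0},
    {"jaw": 0.3,"dx": 0,"dy": 0,"dz": 0.02,"twist": 0},
    {"jaw": 0.3,"dx": 0,"dy": 0,"dz": 0.008,"twist": 0},
    {"jaw": 0.3,"dx": 0,"dy": 0,"dz": 0.003,"twist": 0},
    {"jaw": 0.3,"dx": 0,"dy": 0,"dz": 0.001,"twist": 0},
    {"jaw": 0.3,"dx": 0,"dy": 0,"dz": 0,"twist": 0},
    {"jaw": 0.3,"dx": 0,"dy": 0,"dz": 0,"twist": 0}
  ]
}}

```text
t: 19.7
tool_pos: [0.4566, 0.041, 0.0189]
tcp_rot: [2.479, 1.928, 0.003]
ft_force: [0.5, 0.0, -3.5]
finger_gap: 0.0475
gripper_force: 53.9
```

Call:
{"api": "play_rows", "payload": {
  "plan": [
    {"jaw": 0.3,"dx": 0,"dy": 0,"dz": 0.002,"twist": 0},
    {"jaw": 0.3,"dx": 0,"dy": 0,"dz": 0.001,"twist": 0},
    {"jaw": 0.3,"dx": 0,"dy": 0,"dz": 0.001,"twist": 0},
    {"jaw": 0.3,"dx": 0,"dy": 0,"dz": 0.0005,"twist": 0},
    {"jaw": 0.3,"dx": 0,"dy": 0,"dz": 0,"twist": 0},
    {"jaw": 0.3,"dx": 0,"dy": 0,"dz": 0,"twist": 0}
  ]
}}

```text
t: 20.2
tool_pos: [0.456, 0.0411, 0.0146]
tcp_rot: [2.479, 1.929, 0.001]
ft_force: [-6.9, -1.6, 20.3]
finger_gap: 0.0475
gripper_force: 57.1
```

Call:
{"api": "play_rows", "payload": {
  "plan": [
    {"jaw": 0.3,"dx": 0,"dy": 0,"dz": -0.001,"twist": 0},
    {"jaw": 0.75,"dx": 0,"dy": 0,"dz": 0,"twist": 0},
    {"jaw": 0.75,"dx": 0,"dy": 0,"dz": 0,"twist": 0},
    {"jaw": 1,"dx": 0,"dy": 0,"dz": 0,"twist": 0},
    {"jaw": 1,"dx": 0,"dy": 0,"dz": 0,"twist": 0},
    {"jaw": 1,"dx": 0,"dy": 0,"dz": 0,"twist": 0},
    {"jaw": 1,"dx": 0,"dy": 0,"dz": -0.03,"twist": 0},
    {"jaw": 1,"dx": 0,"dy": 0,"dz": -0.04,"twist": 0},
    {"jaw": 1,"dx": 0,"dy": 0,"dz": -0.04,"twist": 0},
    {"jaw": 1,"dx": 0,"dy": 0,"dz": -0.04,"twist": 0},
    {"jaw": 1,"dx": 0,"dy": 0,"dz": 0,"twist": 0}
  ]
}}

```text
t: 21.12
tool_pos: [0.4588, 0.0411, 0.1708]
tcp_rot: [2.474, 1.925, 0.013]
ft_force: [0.5, 0.0, 2.1]
finger_gap: 0.0856
gripper_force: 0.0
```

Call:
{"api": "play_rows", "payload": {
  "plan": [
    {"jaw": 1,"dx": 0.032,"dy": 0.0165,"dz": 0,"twist": 0},
    {"jaw": 1,"dx": 0.032,"dy": 0.0165,"dz": 0,"twist": 0},
    {"jaw": 1,"dx": 0.032,"dy": 0.0165,"dz": 0,"twist": 0},
    {"jaw": 1,"dx": 0.032,"dy": 0.0165,"dz": 0,"twist": 0},
    {"jaw": 1,"dx": 0.032,"dy": 0.0165,"dz": 0,"twist": 0},
    {"jaw": 1,"dx": 0.032,"dy": 0.0165,"dz": 0,"twist": 0},
    {"jaw": 1,"dx": 0.032,"dy": 0.0165,"dz": 0,"twist": 0},
    {"jaw": 1,"dx": 0.032,"dy": 0.0165,"dz": 0,"twist": 0},
    {"jaw": 1,"dx": 0,"dy": 0,"dz": 0,"twist": 6.9},
    {"jaw": 1,"dx": 0,"dy": 0,"dz": 0,"twist": 6.9},
    {"jaw": 1,"dx": 0,"dy": 0,"dz": 0,"twist": 6.9},
    {"jaw": 1,"dx": 0,"dy": 0,"dz": 0,"twist": 0}
  ]
}}

```text
t: 22.12
tool_pos: [0.6464, 0.2569, 0.1636]
tcp_rot: [-2.789, -1.445, 0.001]
ft_force: [-0.7, -0.1, 0.7]
finger_gap: 0.0857
gripper_force: 0.0
```

```bash
python3 - <<'E'
from m import *
d=grab('top','t7.png');p=pts(d).reshape(-1,3)
loc(p,(.485,.153),.108);loc(p,(.427,-.07),.086);loc(p,(.456,.0415),.049,.055)
for c,h in (((.6385,.0145),.109),((.6545,-.1155),.11),((.39,.351),.068)): loc(p,c,h,.05)
tool((.6497,.2598,.1),54.9)
E
```

```text
(0.485, 0.153) 176 (array([484.6, 153.6]), array([32. , 36.5]), 0.3) [0.4839 0.1525 0.1087]
(0.427, -0.07) 258 (array([425.7, -71.6]), array([40.9, 40.8]), 89.8) [ 0.4257 -0.0711  0.0859]
(0.456, 0.0415) 588 (array([455. ,  40.9]), array([75.7, 48.3]), 76.4) [0.4548 0.0407 0.0478]
(0.6385, 0.0145) 608 (array([637.8,  14.5]), array([67.3, 66.1]), 0.5) [0.6379 0.0147 0.1071]
(0.6545, -0.1155) 728 (array([ 654.1, -115.7]), array([73.5, 72.5]), 8.3) [ 0.6545 -0.1161  0.1072]
(0.39, 0.351) 0 (array([0., 0.]), array([0., 0.]), 0.0) [nan nan nan]
tool [0.6465 0.2568 0.1638] yaw 55.19 F [-0.2  0.2 -0.3]
d tool [0.0043 0.001  0.0638] twist 0.29m.py:8: RuntimeWarning: Mean of empty slice.
  q=p[(np.hypot(p[:,0]-c[0],p[:,1]-c[1])<r)&(abs(p[:,2]-h)<.008)];print(c,len(q),rect(q[:,:2]),q.mean(0).round(4))
  ret = um.true_divide(
```

View pics/t7.png

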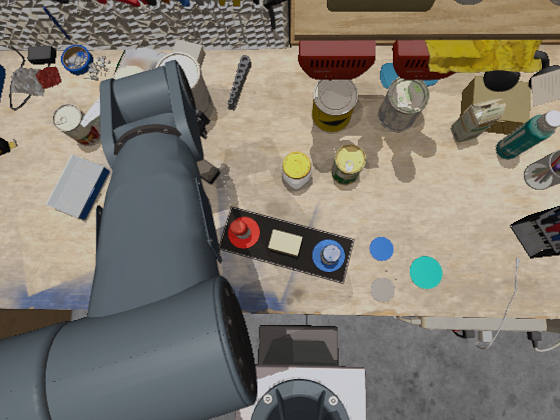

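The top view shows red (239,230), carton (285,243) and blue (329,256) all well placed, and the jar and stain tin unmoved. The black tin is only hidden by the arm. I'll get the adapter now.

Call:
{"api": "play_rows", "payload": {
  "plan": [
    {"jaw": 1,"dx": 0.004,"dy": 0.001,"dz": 0.03,"twist": 0.3},
    {"jaw": 1,"dx": 0,"dy": 0,"dz": 0.04,"twist": 0},
    {"jaw": 1,"dx": 0,"dy": 0,"dz": 0.04,"twist": 0},
    {"jaw": 1,"dx": 0,"dy": 0,"dz": 0.02,"twist": 0},
    {"jaw": 1,"dx": 0,"dy": 0,"dz": 0,"twist": 0},
    {"jaw": 1,"dx": 0,"dy": 0,"dz": 0,"twist": 0}
  ]
}}

```text
t: 22.67
tool_pos: [0.6495, 0.2593, 0.034]
tcp_rot: [-2.787, -1.449, 0.002]
ft_force: [1.2, -0.2, 1.5]
finger_gap: 0.0857
gripper_force: 0.0
```

```bash
python3 - <<'E'
from m import *
tool((.6497,.2598,.006),54.9)
E
```

```text
tool [0.6495 0.2593 0.034 ] yaw 54.93 F [ 1.2 -0.2  1.5]
d tool [ 0.0005 -0.0001  0.028 ] twist 0.03
```

Call:
{"api": "play_rows", "payload": {
  "plan": [
    {"jaw": 1,"dx": 0,"dy": 0,"dz": 0.015,"twist": 0},
    {"jaw": 1,"dx": 0,"dy": 0,"dz": 0.01,"twist": 0},
    {"jaw": 1,"dx": 0,"dy": 0,"dz": 0.003,"twist": 0},
    {"jaw": 1,"dx": 0,"dy": 0,"dz": 0,"twist": 0},
    {"jaw": 0.25,"dx": 0,"dy": 0,"dz": 0,"twist": 0},
    {"jaw": 0.25,"dx": 0,"dy": 0,"dz": 0,"twist": 0},
    {"jaw": 0.25,"dx": 0,"dy": 0,"dz": 0,"twist": 0},
    {"jaw": 0.25,"dx": 0,"dy": 0,"dz": 0,"twist": 0},
    {"jaw": 0.25,"dx": 0,"dy": 0,"dz": 0,"twist": 0},
    {"jaw": 0.25,"dx": 0,"dy": 0,"dz": 0,"twist": 0},
    {"jaw": 0.25,"dx": 0,"dy": 0,"dz": 0,"twist": 0},
    {"jaw": 0.25,"dx": 0,"dy": 0,"dz": 0,"twist": 0}
  ],
  "force": 45
}}

```text
t: 23.67
tool_pos: [0.6502, 0.2596, 0.0071]
tcp_rot: [2.789, 1.445, 0.002]
ft_force: [-1.3, -1.1, 5.5]
finger_gap: 0.0429
gripper_force: 47.4
```

Call:
{"api": "play_rows", "payload": {
  "plan": [
    {"jaw": 0.25,"dx": 0,"dy": 0,"dz": -0.02,"twist": 0},
    {"jaw": 0.25,"dx": 0,"dy": 0,"dz": -0.03,"twist": 0},
    {"jaw": 0.25,"dx": 0,"dy": 0,"dz": -0.03,"twist": 0},
    {"jaw": 0.25,"dx": 0,"dy": 0,"dz": -0.03,"twist": 0},
    {"jaw": 0.25,"dx": 0,"dy": 0,"dz": -0.03,"twist": -7},
    {"jaw": 0.25,"dx": 0,"dy": 0,"dz": -0.01,"twist": -7},
    {"jaw": 0.25,"dx": 0,"dy": 0,"dz": 0,"twist": -7},
    {"jaw": 0.25,"dx": 0,"dy": 0,"dz": 0,"twist": 0},
    {"jaw": 0.25,"dx": 0,"dy": 0,"dz": 0,"twist": 0}
  ]
}}

```text
t: 24.42
tool_pos: [0.6493, 0.2594, 0.1556]
tcp_rot: [-2.483, -1.924, 0.002]
ft_force: [0.7, 0.1, -1.4]
finger_gap: 0.0431
gripper_force: 46.6
```

```bash
python3 - <<'E'
from m import *
tool((.455,.041,.157),76)
E
```

```text
tool [0.6493 0.2594 0.1556] yaw 75.55 F [ 0.7  0.1 -1.4]
d tool [-0.26   -0.1336 -0.0011] twist -0.45
```

Call:
{"api": "play_rows", "payload": {
  "plan": [
    {"jaw": 0.25,"dx": -0.0325,"dy": -0.0167,"dz": 0,"twist": -0.4},
    {"jaw": 0.25,"dx": -0.0325,"dy": -0.0167,"dz": 0,"twist": 0},
    {"jaw": 0.25,"dx": -0.0325,"dy": -0.0167,"dz": 0,"twist": 0},
    {"jaw": 0.25,"dx": -0.0325,"dy": -0.0167,"dz": 0,"twist": 0},
    {"jaw": 0.25,"dx": -0.0325,"dy": -0.0167,"dz": 0,"twist": 0},
    {"jaw": 0.25,"dx": -0.0325,"dy": -0.0167,"dz": 0,"twist": 0},
    {"jaw": 0.25,"dx": -0.0325,"dy": -0.0167,"dz": 0,"twist": 0},
    {"jaw": 0.25,"dx": -0.0325,"dy": -0.0167,"dz": 0,"twist": 0},
    {"jaw": 0.25,"dx": 0,"dy": 0,"dz": 0,"twist": 0},
    {"jaw": 0.25,"dx": 0,"dy": 0,"dz": 0,"twist": 0},
    {"jaw": 0.25,"dx": 0,"dy": 0,"dz": 0,"twist": 0}
  ]
}}

```text
t: 25.33
tool_pos: [0.458, 0.0393, 0.1562]
tcp_rot: [-2.476, -1.934, -0.0]
ft_force: [-0.6, -0.2, -1.5]
finger_gap: 0.0433
gripper_force: 46.7
```

```bash
python3 - <<'E'
from m import *
d=grab('side');cv2.imwrite('pics/s8.png',cv2.resize(d['frame'][130:280,190:390],(720,540),interpolation=cv2.INTER_CUBIC)[:,:,::-1])
tool((.455,.041,.055),76)
E
```

```text
tool [0.4582 0.0396 0.1562] yaw 76.07 F [ 0.4  0.7 -1. ]
d tool [ 0.0006 -0.0035  0.1012] twist 0.07
```

View pics/s8.png

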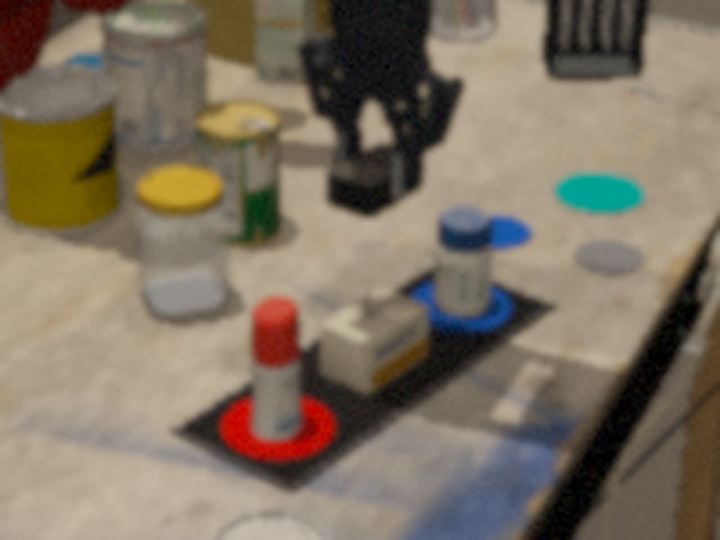

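The adapter is held level at crop (365,180), directly over the carton at (375,340). I'll lower it.

Call:
{"api": "play_rows", "payload": {
  "plan": [
    {"jaw": 0.25,"dx": 0.0005,"dy": -0.003,"dz": 0.03,"twist": 0},
    {"jaw": 0.25,"dx": 0,"dy": 0,"dz": 0.03,"twist": 0},
    {"jaw": 0.25,"dx": 0,"dy": 0,"dz": 0.025,"twist": 0},
    {"jaw": 0.25,"dx": 0,"dy": 0,"dz": 0.009,"twist": 0},
    {"jaw": 0.25,"dx": 0,"dy": 0,"dz": 0.003,"twist": 0},
    {"jaw": 0.25,"dx": 0,"dy": 0,"dz": 0,"twist": 0},
    {"jaw": 0.25,"dx": 0,"dy": 0,"dz": 0,"twist": 0}
  ]
}}

```text
t: 25.97
tool_pos: [0.4557, 0.0406, 0.0602]
tcp_rot: [2.472, 1.937, 0.002]
ft_force: [-0.0, -0.3, -1.0]
finger_gap: 0.0434
gripper_force: 46.6
```

Call:
{"api": "play_rows", "payload": {
  "plan": [
    {"jaw": 0.25,"dx": 0,"dy": 0,"dz": 0.002,"twist": 0},
    {"jaw": 0.25,"dx": 0,"dy": 0,"dz": 0.001,"twist": 0},
    {"jaw": 0.25,"dx": 0,"dy": 0,"dz": 0.001,"twist": 0},
    {"jaw": 0.25,"dx": 0,"dy": 0,"dz": 0.0005,"twist": 0},
    {"jaw": 0.25,"dx": 0,"dy": 0,"dz": 0,"twist": 0},
    {"jaw": 0.25,"dx": 0,"dy": 0,"dz": 0,"twist": 0}
  ]
}}

```text
t: 26.47
tool_pos: [0.455, 0.0403, 0.055]
tcp_rot: [2.473, 1.938, 0.001]
ft_force: [-0.8, -0.4, 1.3]
finger_gap: 0.0431
gripper_force: 47.1
```

Light contact. I'll release, rise and back off to clear the view.

Call:
{"api": "play_rows", "payload": {
  "plan": [
    {"jaw": 0.7,"dx": 0,"dy": 0,"dz": 0,"twist": 0},
    {"jaw": 0.7,"dx": 0,"dy": 0,"dz": 0,"twist": 0},
    {"jaw": 1,"dx": 0,"dy": 0,"dz": 0,"twist": 0},
    {"jaw": 1,"dx": 0,"dy": 0,"dz": 0,"twist": 0},
    {"jaw": 1,"dx": 0,"dy": 0,"dz": 0,"twist": 0},
    {"jaw": 1,"dx": 0,"dy": 0,"dz": -0.03,"twist": 0},
    {"jaw": 1,"dx": 0,"dy": 0,"dz": -0.04,"twist": 0},
    {"jaw": 1,"dx": 0,"dy": 0,"dz": -0.04,"twist": 0},
    {"jaw": 1,"dx": 0,"dy": 0,"dz": -0.04,"twist": 0},
    {"jaw": 1,"dx": 0,"dy": 0,"dz": 0,"twist": 0}
  ]
}}

```text
t: 27.3
tool_pos: [0.4578, 0.0404, 0.2116]
tcp_rot: [2.467, 1.934, 0.013]
ft_force: [1.3, -0.1, -0.5]
finger_gap: 0.0851
gripper_force: 0.0
```

Call:
{"api": "play_rows", "payload": {
  "plan": [
    {"jaw": 1,"dx": -0.038,"dy": 0,"dz": 0,"twist": 0},
    {"jaw": 1,"dx": -0.038,"dy": 0,"dz": 0,"twist": 0},
    {"jaw": 1,"dx": -0.038,"dy": 0,"dz": 0,"twist": 0},
    {"jaw": 1,"dx": -0.038,"dy": 0,"dz": 0,"twist": 0},
    {"jaw": 1,"dx": -0.038,"dy": 0,"dz": 0,"twist": 0},
    {"jaw": 1,"dx": -0.038,"dy": 0,"dz": 0,"twist": 0},
    {"jaw": 1,"dx": -0.038,"dy": 0,"dz": 0,"twist": 0},
    {"jaw": 1,"dx": -0.038,"dy": 0,"dz": 0,"twist": 0},
    {"jaw": 1,"dx": -0.038,"dy": 0,"dz": 0,"twist": 0},
    {"jaw": 1,"dx": -0.038,"dy": 0,"dz": 0,"twist": 0},
    {"jaw": 1,"dx": 0,"dy": 0,"dz": 0,"twist": 0},
    {"jaw": 1,"dx": 0,"dy": 0,"dz": 0,"twist": 0}
  ]
}}

```text
t: 28.3
tool_pos: [0.3633, -0.3298, 0.2044]
tcp_rot: [-2.475, -1.934, 0.0]
ft_force: [1.6, 0.4, 1.0]
finger_gap: 0.0854
gripper_force: 0.0
```

```bash
python3 - <<'E'
from m import *
d=grab('top');p=pts(d).reshape(-1,3)
loc(p,(.485,.153),.108);loc(p,(.427,-.07),.086);loc(p,(.456,.0415),.08,.055)
for c,h in (((.6385,.0145),.109),((.6545,-.1155),.11),((.39,.351),.068)): loc(p,c,h,.05)
tool()
cv2.imwrite('pics/t9.png',cv2.resize(d['frame'][130:290,120:430],(800,413),interpolation=cv2.INTER_CUBIC)[:,:,::-1])
E
```

```text
(0.485, 0.153) 176 (array([484.9, 153.6]), array([33.7, 34.2]), 43.8) [0.4839 0.1526 0.1084]
(0.427, -0.07) 257 (array([425.6, -71.7]), array([41.1, 40.6]), 88.4) [ 0.4257 -0.071   0.0859]
(0.456, 0.0415) 504 (array([454.9,  41.6]), array([69.5, 44.2]), 76.6) [0.4545 0.0414 0.0776]
(0.6385, 0.0145) 610 (array([637.9,  14.6]), array([67.6, 66. ]), 1.0) [0.6379 0.0145 0.1071]
(0.6545, -0.1155) 725 (array([ 654. , -115.6]), array([73.1, 73.1]), 46.4) [ 0.6547 -0.116   0.1072]
(0.39, 0.351) 649 (array([390.1, 351.3]), array([72.4, 73.3]), 35.2) [0.3895 0.3517 0.0646]
tool [ 0.3636 -0.3286  0.2044] yaw 76.09 F [-0.3  0.7  0.5]
```

View pics/t9.png

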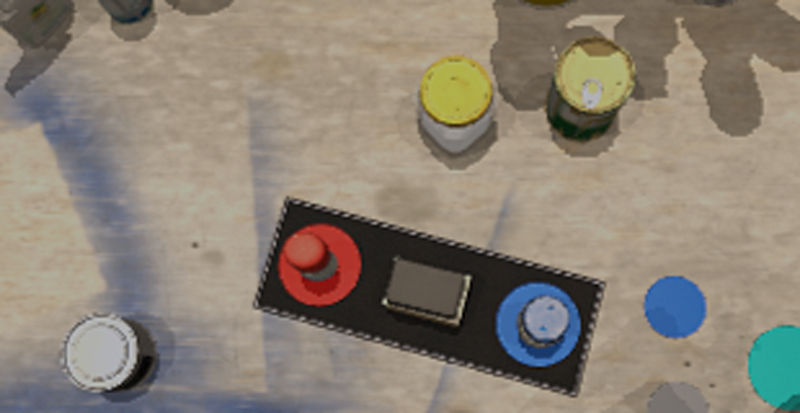

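Everything is in place: both bottles are upright on their discs (307,250 and 546,317), the adapter is centred on the carton at (427,288), and the bystanders have not moved.

```bash
python3 -c "from bench import finish_job; print(finish_job())"
```

```text
the job is handed in; nothing more can be done
None
```

The kit is set out as asked and handed in at about 28 s: each bottle upright within about 2.5 mm of its disc's centre, the carton flat midway between the discs, the adapter aligned on top of it, and the tins and jar not moved.

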